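# Start a yo-yo bearing cleaning run

## Robot

A 6-joint arm with a two-finger parallel gripper is mounted at the origin on the work surface. World frame = base frame: x ahead of the robot, y to its left, z up, the work surface at z = 0. Lengths are in m, angles in rad, forces in N, time in s.
With the tool pointing down it reaches from about 0.35 to 1 m from the base axis. Payload 7.1 kg.
Tool frame: the origin (TCP) lies between the finger pads; the fingertips stand 22 mm ahead of it and the grasp point (between the pads) lies 3 mm ahead of it; z points along the fingers, y is the line along which they close (so a half turn about z gives the same grasp; the last joint's range is limited). The gripper opens to 85 mm and grips with 20 to 120 N. Pads are 22 mm wide; open, the fingers measure 114 mm over their backs; the gripper's body (76 mm by 85 mm) begins 54 mm behind the grasp point. The pads swing forward as they close: fully open they stand 13 mm farther back than shut.
Start: joints at [-1.168, 0.423, 1.63, -0, 1.089, -0.019], TCP at [0.256, -0.57, 0.253] pointing down, gripper open.
Joint ranges: [-3, 3], [-0.9, 2.11], [0.09, 2.58], [-1.31, 4.45], [0.11, 2.69], [-2.54, 2.54]. Speed limits (rad/s): [2.39, 2.39, 3.01, 3.14, 3.14, 3.14].

## Interface

Orientations are given as a rotation vector (axis times angle).
In Python, from rig import manip gives the robot as it stands. The module is installed in compiled form; this text tells all that it offers. Calls block until the motion is done:
- manip.move_to(position, orientation): joint-space move of the TCP to a pose.
- manip.servo_line(position, orientation=None, rate=0.15): straight line of the TCP; orientation=None keeps the orientation; rate is the mean speed in m/s.
- manip.set_joints(angles): joint-space move.
- manip.command_gripper(opening, f_grip=None): finger opening in m; f_grip is the grip in N (None keeps the last); returns when the fingers have stopped.
- manip.hold(seconds).
- manip.solve_ik(position, orientation): joint angles nearest the present ones, or None.
- manip.camera(name): name is "scene" or "top" or "wrist"; returns a dict with "image" (384x512x3 uint8, red, green, blue), "fx", "fy", "cx", "cy" (pixels), "cam_to_world" (4x4, takes a point from camera to world coordinates); the wrist camera has in their place "mount" (4x4, takes a point from camera to tool coordinates, whose origin is the TCP and whose axes are the flange's). Camera axes: x right, y down, z forward; pixel columns grow to the right and rows downward; lengths in m; the calibration is good to about 2 mm. A picture is of the moment at which its call begins: read the wrist's pose just before it. There is no depth.
A pose or a line that the arm cannot do raises manip.IKError and nothing moves.
- manip.sign_off(): hands the job in; it is judged then, once.
Readings, each from a call of its own:
- manip.get_time(): time.
- manip.get_joint_positions(): joint angles.
- manip.get_joint_vel(): joint speeds.
- manip.get_tau(): joint torques, N m.
- manip.get_position(): TCP position.
- manip.get_ee_rot(): TCP orientation.
- manip.get_contact_force(): force on the tool from outside, world axes, zero at the start.
- manip.get_torque(): the same for the moment, N m.
- manip.get_width(): finger opening in m.
- manip.get_grip_force(): force on a finger pad.
Only numpy, scipy, OpenCV 4.12 (cv2) and the standard library are available. Lean on these libraries where they do the work, as an engineer would, in place of code of your own. Each camera call takes 0.05 s, during which the arm holds its last target. There are 200 camera calls.

## Task

Start a bearing clean: first press the raised cap of the steel cleaner tube fully home where the tube stands in the shaker, then press the white power key on the console fully down so that it stays down, and then press the green start key fully down for a moment and let it come back up. Work by pressing only, in that order: do not lift the tube or pull its cap up, do not press the red key or the bearing remover's button, and leave the loose things on the table where they are.

Things in the scene. Friction and masses are not known exactly. Their poses are not given: they have to be found in the camera images.
- shaker: Fixed blue block, 100 x 100 x 50 mm high, with a round socket 42 mm wide and 35 mm deep in the middle of its top. Origin at the centre of its underside, z up. It does not move.
- tube: Loose upright polished steel cleaner tube, 40 mm diameter, 80 mm high, 0.25 kg (varies), standing 35 mm deep in the shaker's socket with 1 mm play all round. Origin at the centre of its underside, z up along the tube.
- cap_top (a point): Centre of the flat top of the tube's dark steel cap (36 mm diameter, 16 mm high); about 120 mm above the table at first. An orange neck 27 mm wide shows between cap and tube while the cap is up; it is hidden when the cap is home.
- cap (a joint): Cap travel in m: grows as the cap is pressed down along the tube; starts at 0 to 0.002, home against its stop at 0.010; negative means pulled up. It slides against about 3 N of friction and stays where it is left.
- console: Fixed grey control box with a black top, 100 mm (its x) by 200 mm (its y), 50 mm high. Origin at the centre of its underside, z up. Three round keys stand in a row along its y, 64 mm apart, in an order that changes.
- white_top (a point): Centre of the flat top of the white power key, 32 mm diameter, at first 64 mm above the table and 11 mm above the aluminium ring (40 mm diameter, 3 mm high) round it.
- white_key (a joint): White key travel in m, 0 up, grows as it is pressed down, fully down at 0.006. Friction about 2.5 N, no spring: it stays where it is left.
- green_top (a point): Centre of the flat top of the green start key, same size, height and ring as the white one.
- green_key (a joint): Green key travel in m, 0 up, fully down at 0.006. A spring brings it back: 1.8 N at first, 3.9 N when fully down.
- red_top (a point): Centre of the flat top of the red stop key, same make as the green one. Not to be pressed.
- red_key (a joint): Red key travel in m, 0 up, fully down at 0.006; must stay up.
- remover: Loose upright stainless bearing remover, 67 mm high with its button, 32 mm diameter with a 44 mm foot, standing between shaker and console. Origin at the centre of its foot. Leave alone.
- remover_button (a joint): Travel in m of the small round button (18 mm) on the remover's top, 0 up, 0.005 down; must stay up.
- yoyo_half: Loose purple plastic yo-yo half, 56 mm diameter, 28 mm high with its brass axle, lying rim down. Origin under its centre. Leave alone.
- tweezers: Loose chrome tweezers lying flat along their x, 120 mm long, 9 mm high. Origin under the middle. Leave alone.
- spacer_cup: Loose white nylon spacer cup, 38 mm diameter, 26 mm high, standing just beyond the shaker as seen from the robot. Origin under its centre. Leave alone.
- oil_bottle: Loose small white bottle with a red cap, 32 mm diameter, 75 mm high, at the back. Origin under its centre. Leave alone.
- driver: Loose screwdriver lying along its x, 150 mm long, on the robot's side of the table. Leave alone.

How it is judged:
By the outcome, as a careful person would: the job done as asked, in the order asked, and still so for the second after the job is handed in, with the robot touching nothing.
It also fails if it takes over 46 s, if anything falls off the work surface, if the arm or the gripper's body presses on something with over 40 N, if the wrist force passes 120 N, or if a joint passes its speed limit or range.

## Working session

There is one attempt and no reset: what is moved stays moved. The work goes in short steps, each a Python script; the robot and the scene stay as the last script left them, time stands still between calls to the robot, and variables do not carry over. Pictures are saved under pics/ and viewed, at most 10 in all, crops included, and the job is handed in when it is done.

```bash
mkdir -p pics; python3 - <<'E'
from rig import manip
import cv2,numpy as np
for n in("scene","top"):
    c=manip.camera(n); cv2.imwrite(f"pics/{n}0.png",c["image"][:,:,::-1]); np.savez(f"{n}0.npz",**c)
    print(n,c["fx"],c["cx"],c["cy"],np.round(c["cam_to_world"],3).tolist())
print(manip.get_time(),manip.get_ee_rot(),manip.get_contact_force())
E
```

```text
scene 415.63870717769794 245.7531559853362 190.62423455253523 [[0.817, 0.404, -0.412, 0.921], [0.577, -0.548, 0.606, -0.467], [0.019, -0.733, -0.68, 0.619], [0.0, 0.0, 0.0, 1.0]]
top 438.94285188643494 253.34243015485657 197.63777870878258 [[0.027, -0.992, 0.127, 0.475], [-0.999, -0.03, -0.024, 0.006], [0.027, -0.126, -0.992, 1.0], [0.0, 0.0, 0.0, 1.0]]
0.1 [-3.07057769e+00 -6.57469280e-01  4.37487368e-04] [ 0.04438408 -0.34014768  1.12672559]
```

View pics/scene0.png

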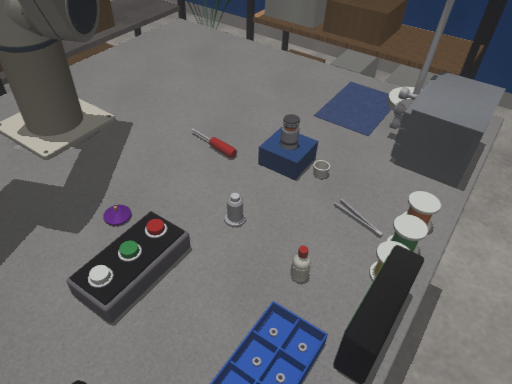

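View pics/top0.png

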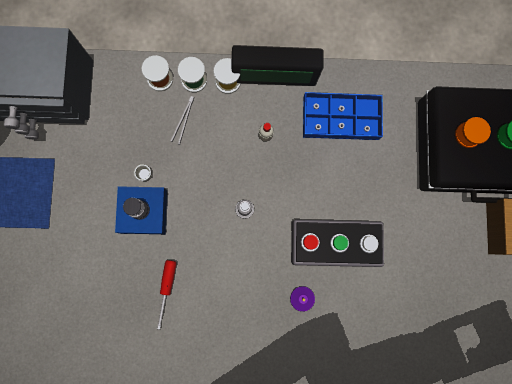

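The scene picture shows the cap at about (291,121), and the keys white (100,273), green (129,249) and red (155,227). In the top picture the cap is near (135,207), and the keys are red (311,242), green (340,243) and white (370,243). Next I localise them by masks and rays.

```bash
cat > h.py <<'E'
import numpy as np,cv2
def ray(c,u,v,M=None):
    M=c["cam_to_world"] if M is None else M
    d=M[:3,:3]@np.array([(u-c["cx"])/c["fx"],(v-c["cy"])/c["fy"],1.]); return M[:3,3],d/np.linalg.norm(d)
def onz(c,u,v,z,M=None):
    o,d=ray(c,u,v,M); return o+d*(z-o[2])/d[2]
def cross(r1,r2):
    (o1,d1),(o2,d2)=r1,r2
    s=np.linalg.lstsq(np.c_[d1,-d2],o2-o1,rcond=None)[0]
    a,b=o1+s[0]*d1,o2+s[1]*d2; return (a+b)/2,np.linalg.norm(a-b)
def blob(img,kind,u,v,r=16):
    h=cv2.cvtColor(img,cv2.COLOR_RGB2HSV).astype(int);H,S,V=h[...,0],h[...,1],h[...,2]
    m={'red':((H<8)|(H>172))&(S>150)&(V>90),'green':(H>45)&(H<90)&(S>120)&(V>50),
       'white':(S<40)&(V>195),'blue':(H>105)&(H<130)&(S>120),'dark':(S<90)&(V<85),
       'purple':(H>128)&(H<160)&(S>120)}[kind]
    w=np.zeros(m.shape,bool);w[max(0,v-r):v+r,max(0,u-r):u+r]=1
    n,l,st,ce=cv2.connectedComponentsWithStats((m&w).astype(np.uint8))
    i=1+np.argmax(st[1:,4]); return ce[i],st[i]
E
python3 - <<'E'
from h import *
s=dict(np.load("scene0.npz"));t=dict(np.load("top0.npz"))
for k,a,b in(("white",(100,273),(370,243)),("green",(129,249),(340,243)),("red",(155,227),(311,242)),("dark",(291,121),(135,207))):
    pa,sa=blob(s["image"],k,*a,12);pb,sb=blob(t["image"],k,*b,12)
    z=.12 if k=="dark" else .064
    print(k,pa,sa,pb,sb,*[np.round(x,4) for x in(onz(s,*pa,z),onz(t,*pb,z),*cross(ray(s,*pa),ray(t,*pb)))])
def zoom(c,u,v,r): return cv2.resize(c["image"][v-r:v+r,u-r:u+r,::-1],(390,390),interpolation=cv2.INTER_NEAREST)
cv2.imwrite("pics/z.png",np.hstack([zoom(s,291,125,30),zoom(t,138,207,30)]))
b,st=blob(t["image"],"blue",141,211,40);print(b,st)
E
```

```text
white [ 98.99122807 272.65789474] [ 90 266  18  14 114] [369.7638191  243.04522613] [361 235  17  17 199] [ 0.5065 -0.2701  0.064 ] [ 0.5053 -0.268   0.064 ] [ 0.5051 -0.269   0.0617] 0.0008
green [128.2        247.22051282] [120 241  18  14 195] [340.30864198 242.5308642 ] [334 236  14  14 162] [ 0.5052 -0.2062  0.064 ] [ 0.5046 -0.2047  0.064 ] [ 0.5044 -0.2053  0.0625] 0.0008
red [154.81818182 224.81818182] [147 219  17  13 176] [310.425 241.775] [304 235  14  14 160] [ 0.5052 -0.1425  0.064 ] [ 0.5045 -0.1406  0.064 ] [ 0.5042 -0.1412  0.0622] 0.0008
dark [290.94444444 121.22222222] [283 115  17  14 180] [134.73546512 207.40116279] [123 198  24  21 344] [0.57   0.2157 0.12  ] [0.5615 0.2218 0.12  ] [0.5636 0.2246 0.1124] 0.0033
[141.7944769  210.60382369] [ 115  187   52   47 1883]
```

View pics/z.png

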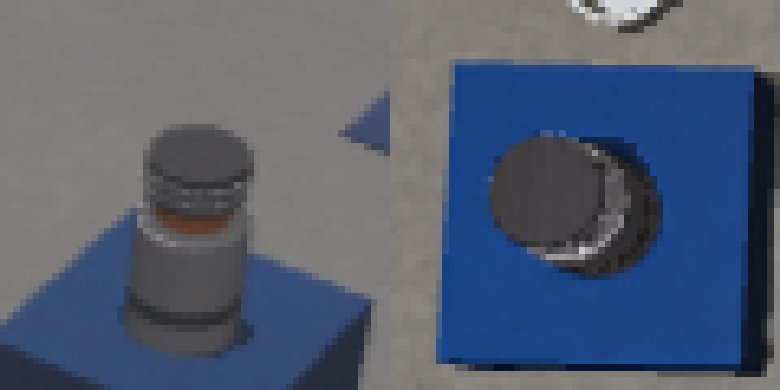

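The zoom shows the cap-top disc centred at about (291.3,118.4) in the scene view and (131.5,205.9) in the top view, with the orange neck visible. I'll compute that point and move above it.

```bash
python3 - <<'E'
from h import *
from rig import manip
s=dict(np.load("scene0.npz"));t=dict(np.load("top0.npz"))
a,b=(291.3,118.4),(131.5,205.9)
print(onz(s,*a,.119),onz(t,*b,.119)); p,g=cross(ray(s,*a),ray(t,*b)); print(p,g)
R=[np.pi,0,0]
for q in((p[0],p[1],.17),(.5045,-.269,.12),(.5045,-.205,.12)): print(np.round(manip.solve_ik(q,R),2))
manip.command_gripper(0.0,20); print(manip.get_time(),manip.get_width())
manip.move_to([p[0],p[1],.175],R)
print(manip.get_time(),manip.get_position(),manip.get_ee_rot(),manip.get_contact_force())
c=manip.camera("wrist");cv2.imwrite("pics/w1.png",c["image"][:,:,::-1]);c["P"]=manip.get_position();np.savez("w1.npz",**c)
c=manip.camera("scene");cv2.imwrite("pics/s1.png",cv2.resize(c["image"][60:190,220:370,::-1],None,fx=4,fy=4))
E
```

```text
[0.56421433 0.22705926 0.119     ] [0.56442095 0.22862809 0.119     ]
[0.56406033 0.22847153 0.11831649] 0.0010547258128455897
[ 0.37  0.5   1.72 -0.    0.92  1.94]
[-0.51  0.53  1.83 -0.    0.78  1.06]
[-0.41  0.5   1.89 -0.    0.75  1.16]
0.8667 -0.00015712766330925167
3.8833 [0.56438938 0.22784109 0.17506703] [ 3.14155964e+00 -1.33728258e-03  2.59663633e-04] [ 1.37459836  0.14688279 -0.23664024]
```

View pics/w1.png

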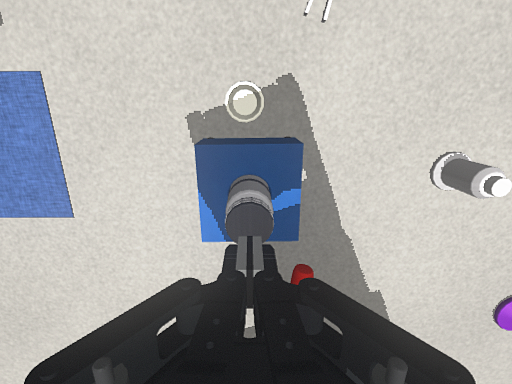

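View pics/s1.png

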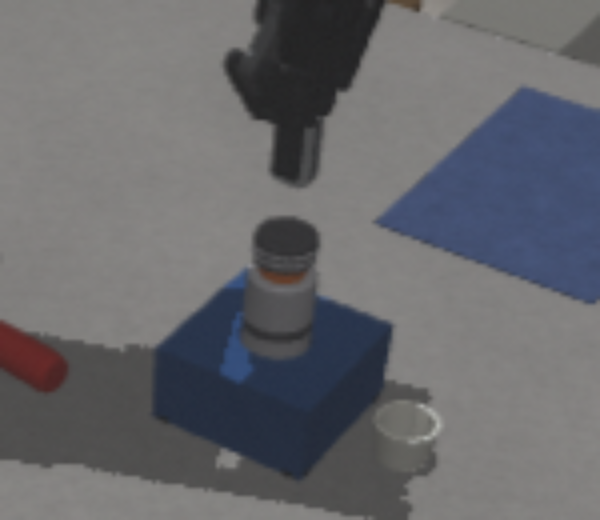

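The wrist view shows the shut fingers (column ~250) lined up with the cap (249,210). The scene crop shows the tips just above the cap. Next is the guarded press.

```bash
cat >> h.py <<'E'
from rig import manip
def press(x,y,z0,zmin,stop,step=.001):
    """z0,zmin: fingertip heights; step down until the push exceeds stop N"""
    manip.servo_line([x,y,z0+.022],rate=.05); manip.hold(.1)
    f0=manip.get_contact_force()[2]; z=z0; log=[]
    while z>zmin:
        z-=step; manip.servo_line([x,y,z+.022],rate=.03)
        f=manip.get_contact_force()[2]-f0; log.append((round((manip.get_position()[2]-.022)*1e3,1),round(f,1)))
        if f>stop: break
    manip.hold(.15); log.append(("hold",round((manip.get_position()[2]-.022)*1e3,1),round(manip.get_contact_force()[2]-f0,1)))
    print(manip.get_time(),log)
E
python3 - <<'E'
from h import *
press(.5643,.228,.125,.105,14)
manip.servo_line([.5643,.228,.185],rate=.15)
print(manip.get_time(),manip.get_position())
c=manip.camera("scene");cv2.imwrite("pics/s2.png",cv2.resize(c["image"][60:190,220:370,::-1],None,fx=4,fy=4))
E
```

```text
8.9417 [(np.float64(124.2), np.float64(-0.6)), (np.float64(123.0), np.float64(-0.6)), (np.float64(121.9), np.float64(0.3)), (np.float64(120.9), np.float64(0.8)), (np.float64(119.9), np.float64(-0.6)), (np.float64(119.0), np.float64(-0.0)), (np.float64(118.0), np.float64(1.3)), (np.float64(117.0), np.float64(1.3)), (np.float64(115.9), np.float64(0.7)), (np.float64(114.9), np.float64(0.2)), (np.float64(113.9), np.float64(1.5)), (np.float64(112.9), np.float64(0.9)), (np.float64(111.9), np.float64(1.0)), (np.float64(111.1), np.float64(2.9)), (np.float64(111.0), np.float64(10.0)), (np.float64(111.0), np.float64(16.5)), ('hold', np.float64(111.0), np.float64(16.9))]
9.45 [0.56391419 0.22788032 0.18447907]
```

View pics/s2.png

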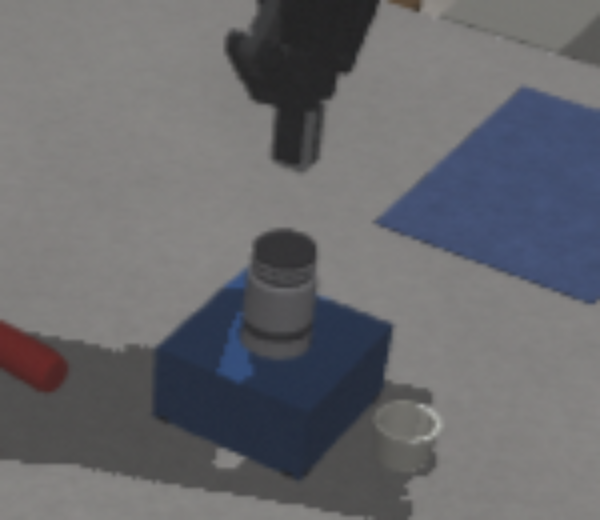

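The orange neck is gone and the stop was firm (16.9 N), so the cap is home. Now the white key.

```bash
python3 - <<'E'
from h import *
manip.servo_line([.5643,.228,.2])
manip.move_to([.5045,-.2687,.12],[np.pi,0,0]); print(manip.get_time())
press(.5045,-.2687,.069,.054,14)
manip.servo_line([.5045,-.2687,.11],rate=.15)
print(manip.get_time(),manip.get_position())
c=manip.camera("scene");cv2.imwrite("pics/s3.png",cv2.resize(c["image"][190:320,60:210,::-1],None,fx=4,fy=4))
E
```

```text
11.5917
15.825 [(np.float64(68.1), np.float64(0.9)), (np.float64(67.0), np.float64(1.3)), (np.float64(65.9), np.float64(1.8)), (np.float64(64.9), np.float64(0.6)), (np.float64(63.9), np.float64(1.0)), (np.float64(63.0), np.float64(0.3)), (np.float64(61.9), np.float64(2.3)), (np.float64(60.9), np.float64(1.8)), (np.float64(59.9), np.float64(1.6)), (np.float64(58.9), np.float64(0.7)), (np.float64(58.1), np.float64(3.6)), (np.float64(58.0), np.float64(13.7)), (np.float64(57.9), np.float64(22.6)), ('hold', np.float64(57.9), np.float64(23.3))]
16.1917 [ 0.50483916 -0.26890669  0.1101701 ]
```

View pics/s3.png

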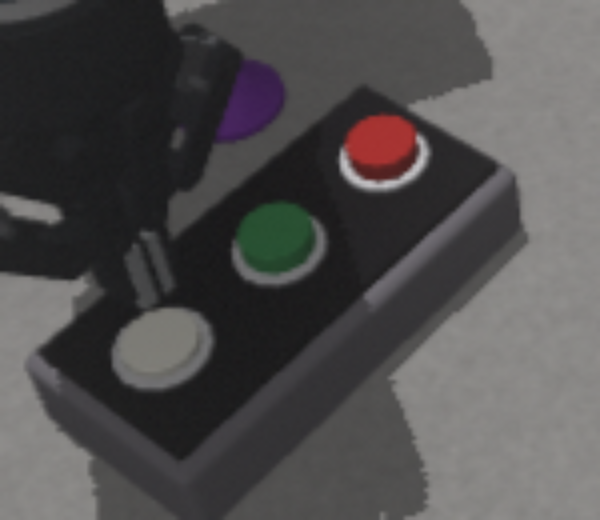

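The white key stays down at (165,345 in the crop), while green and red are still up. Now the green key.

```bash
python3 - <<'E'
from h import *
manip.servo_line([.5045,-.205,.11])
press(.5045,-.205,.069,.054,14)
manip.hold(.2)
manip.servo_line([.5045,-.205,.2],rate=.15); manip.hold(.3)
print(manip.get_time(),manip.get_position())
c=manip.camera("scene");cv2.imwrite("pics/s4.png",cv2.resize(c["image"][80:320,60:370,::-1],None,fx=2.5,fy=2.5))
E
```

```text
20.85 [(np.float64(68.1), np.float64(0.0)), (np.float64(67.0), np.float64(0.5)), (np.float64(65.9), np.float64(1.1)), (np.float64(64.9), np.float64(0.4)), (np.float64(64.1), np.float64(1.5)), (np.float64(63.1), np.float64(3.3)), (np.float64(62.0), np.float64(2.7)), (np.float64(61.0), np.float64(4.0)), (np.float64(60.0), np.float64(2.7)), (np.float64(59.0), np.float64(3.2)), (np.float64(58.1), np.float64(3.9)), (np.float64(57.9), np.float64(13.9)), (np.float64(57.8), np.float64(24.4)), ('hold', np.float64(57.7), np.float64(24.7))]
22.3167 [ 0.50423186 -0.20489203  0.19934863]
```

View pics/s4.png

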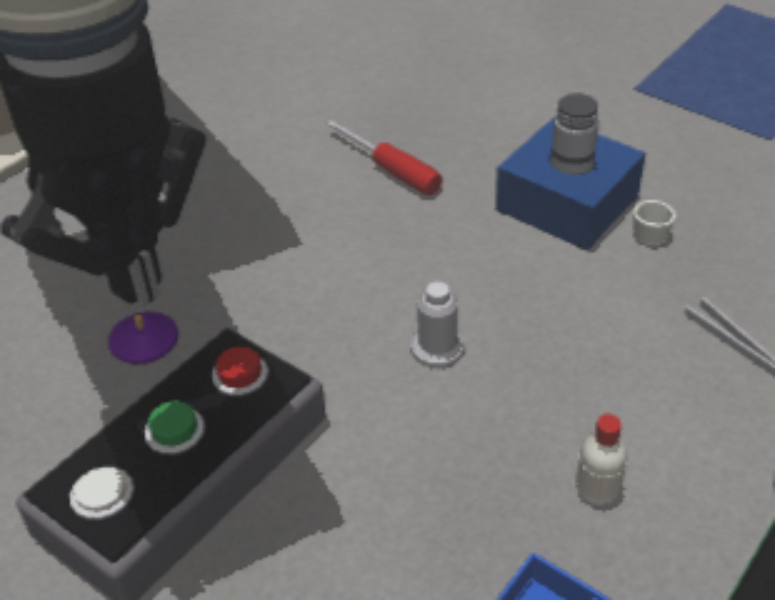

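The cap is home at (577,110), the white key is down at (100,490), green is back up at (172,423), red is up, and the loose things have not moved. Handing in.

```bash
python3 -c "
from rig import manip
print(manip.sign_off())"
```

```text
the job is handed in; nothing more can be done
None
```

I pressed the cap home, then the white key down so that it stayed, then the green key down and let it back up, and handed the job in after about 22 s; the last picture shows the red key, the remover's button and the loose things undisturbed.

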